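# Find where the sample carousel rubs and flag it

## Robot

A 6-joint arm with a two-finger parallel gripper is mounted at the origin on a cart in front of the work surface, level with it; the furniture and walls round the work are solid. World frame = base frame: x ahead of the robot, y to its left, z up, the work surface at z = 0. Lengths are in m, angles in rad, forces in N, time in s.
With the tool pointing down it reaches from about 0.225 to 0.875 m from the base axis. Payload 3.4 kg.
Tool frame: the origin (TCP) lies between the finger pads; the fingertips stand 22 mm ahead of it and the grasp point (between the pads) lies 3 mm ahead of it; y points along the fingers, z is the direction in which the jaws open and shut, and the axes are right-handed (so a half turn about y gives the same grasp; the last joint's range is limited). The gripper opens to 85 mm and grips with 20 to 120 N. Pads are 22 mm wide; open, the fingers measure 114 mm over their backs; the gripper's body (76 mm by 85 mm) begins 54 mm behind the grasp point. The pads swing forward as they close: fully open they stand 13 mm farther back than shut.
Start: joints at [-1.335, 0.276, 1.505, -0, 1.361, -0.121], TCP at [0.201, -0.539, 0.253] pointing down, gripper open.
Joint ranges: [-2.89, 2.89], [-0.75, 2.08], [0.22, 2.7], [-1.18, 4.32], [0.11, 2.71], [-2.7, 2.7]. Speed limits (rad/s): [2.57, 2.57, 3.14, 3.14, 3.14, 3.14].

## Interface

Orientations are given as a unit quaternion [x, y, z, w].
In Python, from rig import telemetry, optics, job gives the robot as it stands.
- The arm moves only by the tool step_arm, never from a script. Its argument "rows" is a list of rows, each an object with "xyz": the shift along the tool's x, y, z each as a share of 250 mm, from -1 to 1, a list of three; "rotation": the turn, a rotation vector about the tool's x, y, z each as a share of 1.5 rad, from -1 to 1, a list of three. A call has 1 to 10 rows; each row is the pose to reach, as a shift and turn from the pose measured when the call began, along the tool's axes at that moment; what a row does not reach only later rows make up. A row lasts 1/8 s, in which the tool goes at most 62.5 mm and 10.7 degrees, less where a joint would pass 70% of its speed; a pose out of reach is approached as far as the arm can. A call with a number of a shift or a turn outside -1 to 1 is refused whole. A call with a gripper value outside its range is refused whole. "jaw" is the closure, from -1 (fully open) to 1 (shut), set as the call begins (left out, the last holds). The fingers move at their own pace and stop on an object; "force" is the grip in N (left out, the last holds). Time passes only in rows, so rows that repeat a pose let the fingers close. It gives the time, the measured TCP pose, the force and the opening at its end, in the units of the state.
- telemetry.state(): the state, without advancing time (a new reading comes with each control period).
- optics.snapshot(name): name is "scene" or "top" or "wrist"; returns (picture, depth): 384x512x3 uint8, red, green, blue; 384x512 float32, m along the optical axis (not along the pixel's ray), 0 where there is no reading.
- optics.camera_model(name): a dict with "camera_matrix" (3x3 intrinsics, pixels), "R" (3x3) and "t" (3): a world point X has camera coordinates R X + t; the wrist camera has in their place "tool_from_camera" (4x4, takes a point from camera to tool coordinates, whose origin is the TCP and whose axes are the tool frame's). Camera axes: x right, y down, z forward; pixel columns grow to the right and rows downward; lengths in m; the calibration is good to about 2 mm. The wrist camera is an equidistant fisheye: a pixel r from the principal point sees the ray r / f radians off the axis. A picture is of the moment at which its call begins: read the wrist's pose just before it. camera_model takes no time and is no camera call.
- job.job_done(): hands the job in, once; it reports no verdict.
The state is a dict: "time": time; "joints": joint angles; "joint_vel": joint speeds; "joint_torque": joint torques, N m; "tcp_pos": TCP position; "orientation": TCP orientation; "contact_force": force on the tool from outside, world axes, zero at the start; "torque": the same for the moment, N m; "opening": opening from 0.0 (shut) to 1.0 (fully open).
Only numpy, scipy, OpenCV 4.12 (cv2) and the standard library are available. Lean on these libraries where they do the work, as an engineer would, in place of code of your own. Each camera call takes 0.05 s, during which the arm holds its last target.

## Task

The blue carousel wheel rubs on its housing somewhere in its turn. Turn the wheel slowly by its black crank knob, feel for the place where it starts to drag, and leave it standing there, clearly dragging, without ever forcing it on through the tight place; then swing the red pointer round to the white line on the wheel to flag the place for the mechanic. Let go of everything, and leave the bottles and the beaker alone.

Things in the scene. Friction and masses are not known exactly. Their poses are not given: they have to be found in the camera images.
- housing: White round housing of the carousel, held fast, 166 mm across, on a grey square foot plate 180 mm wide. Its origin is on the wheel's vertical axis (also the pointer's axis), 15 mm above the table.
- wheel: Blue disc, 164 mm across, turning about the vertical axis either way without end stop. Origin on the axis at the disc's underside, 51 mm above the table; top at 61 mm, with an aluminium hub 40 mm wide in the middle up to 77 mm. White line along its own -x, crank knob on +x. One place rubs, hidden under the disc, at an unknown angle whose first contact is at least 25 degrees of turn from the start.
- wear_block: Small steel block with a sprung wear pin, 16 mm wide, under the disc below the white line, 55 mm from the axis; hidden, it goes round with the wheel and its pin touches nothing except where the inside of the housing stands proud: there it rubs. Origin at the underside of the disc, 51 mm above the table.
- crank_grip (a point): Middle of the black crank knob, 86 mm above the table: an upright grip 14 mm in diameter (16 near the top), 65 to 106 mm above the table, 55 mm from the axis. It spins freely on its pin, so a hand holding it need not turn. In the clear it takes about 1.5 N to drive; into the rub, from either side, this climbs smoothly over some 25 mm of travel to about 13 N, the most allowed.
- line_end (a point): Outer end of the white line, 84 mm from the wheel's axis (2 mm beyond the rim), 61 mm above the table. While the wheel moves, a push of 6 to 9 N at the crank, along its travel, tells a good place to stop; once it stands still much of that push fades (drag is felt in motion), and it stays there when let go.
- pointer_tip (a point): Tip of the red pointer, 84 mm from the axis and 66 mm above the table, just over the wheel's rim. The pointer is on an aluminium ring round the housing and can be swung all the way round the same axis, either way; it takes about 1.5 N at its stem and stays where it is left.
- stem_grip (a point): Middle of the red round grip, 12 mm in diameter, 40 mm tall, on top of the red upright stem that carries the pointer; it spins freely on the stem, so a hand holding it need not turn. 104 mm from the axis, straight outward of the pointer tip; the grip reaches from 73 to 113 mm above the table and this point is at 94 mm.
- beaker: Bystander: glass beaker, 55 mm across, 68 mm tall; origin at its foot.
- reagent_white: Bystander: white bottle with black cap, 48 mm across, 92 mm tall; origin at its foot.
- buffer_b: Bystander: small white dropper bottle with red cap, 29 mm across, 71 mm tall; origin at its foot.

How it is judged:
By the outcome, as a careful person would: the job done as asked, in the order asked, and still so for the second after the job is handed in, with the robot touching nothing.
It also fails if it takes over 72 s, if anything falls off the work surface, if the arm or the gripper's body presses on something with over 40 N, if the wrist force passes 120 N, or if a joint passes its speed limit or range.

## Working session

There is one attempt and no reset: what is moved stays moved. The work goes in short steps, Python scripts to look and compute and a tool call to move; the robot and the scene stay as the last step left them, time stands still between calls to the robot, and variables do not carry over. Pictures are saved under pics/ and viewed, and the job is handed in when it is done.

Besides the shell and the picture viewer there is one more tool, called after "Call:" by a JSON object that holds its "fn" and its "kwargs". step_arm: Moves the arm, as the interface text tells. Shift numbers are shares of 250 mm and turn numbers shares of 1.5 rad, none past 1 either way. Its arguments: {"type":"object","properties":{"rows":{"type":"array","items":{"type":"object","properties":{"xyz":{"type":"array","items":{"type":"number","minimum":-1,"maximum":1}},"rotation":{"type":"array","items":{"type":"number","minimum":-1,"maximum":1}}}}},"jaw":{"type":"number"},"force":{"type":"number"}},"required":["rows"]}

```bash
ls; mkdir -p pics
python3 - <<'E'
from rig import telemetry, optics
import cv2,numpy as np
print(telemetry.state())
for n in("scene","top"):
    p,d=optics.snapshot(n); cv2.imwrite(f"pics/{n}0.png",p[:,:,::-1]); np.savez(f"pics/{n}0.npz",p=p,d=d)
    print(n,optics.camera_model(n))
print(optics.camera_model("wrist"))
E
```

```text
pics
{'time': 0.0, 'joints': array([-1.33501715e+00,  2.76627572e-01,  1.50615798e+00, -3.27738593e-05,
        1.36069809e+00, -1.21025944e-01]), 'joint_vel': array([-0.00029638,  0.00073317, -0.00154031, -0.00156205, -0.0023189 ,
       -0.00106671]), 'joint_torque': array([ 4.16894036e-04, -4.16768003e+01, -2.45803463e+01, -2.06740051e-04,
        1.11413226e-02,  3.91983022e-06]), 'tcp_pos': array([ 0.20069086, -0.53830858,  0.2524112 ]), 'orientation': array([-0.12553354,  0.69654996, -0.69521633,  0.12543423]), 'contact_force': array([-0.22131995,  0.16498356, -0.51473235]), 'torque': array([-0.05387685,  0.02591895,  0.0430659 ]), 'opening': 0.9998831419926205}
scene {'camera_matrix': array([[407.6009561 ,   0.        , 248.74391324],
       [  0.        , 407.6009561 , 188.45643788],
       [  0.        ,   0.        ,   1.        ]]), 'R': array([[ 0.51464939, -0.8571409 , -0.02110667],
       [-0.47489947, -0.26447302, -0.83935959],
       [ 0.71386729,  0.44199944, -0.54316664]]), 't': array([-0.29966259,  0.3198255 ,  1.00009673])}
top {'camera_matrix': array([[486.962898
[... 175 characters left out ...]
 -0.01033156],
       [-0.98949337,  0.00606323, -0.14445104],
       [ 0.14450444,  0.0095558 , -0.98945801]]), 't': array([-0.0245325 ,  0.54208279,  1.39279729])}
{'camera_matrix': array([[297.31863964,   0.        , 253.65152631],
       [  0.        , 297.31863964, 193.03739161],
       [  0.        ,   0.        ,   1.        ]]), 'tool_from_camera': array([[ 4.58834576e-04,  9.48589464e-01,  3.16508795e-01,
        -8.10042421e-02],
       [-4.34609773e-04, -3.16508610e-01,  9.48589538e-01,
        -1.20863055e-01],
       [ 9.99999800e-01, -5.72803494e-04,  2.67041158e-04,
         8.84763529e-04],
       [ 0.00000000e+00,  0.00000000e+00,  0.00000000e+00,
         1.00000000e+00]])}
```

View pics/scene0.png

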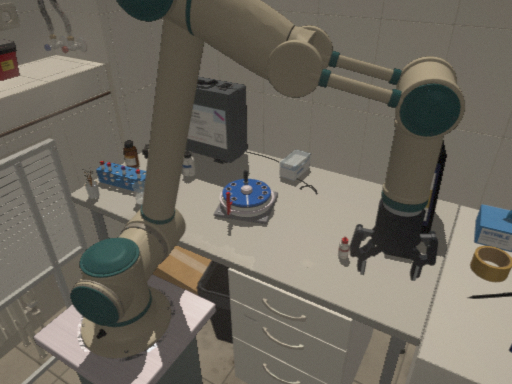

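View pics/top0.png

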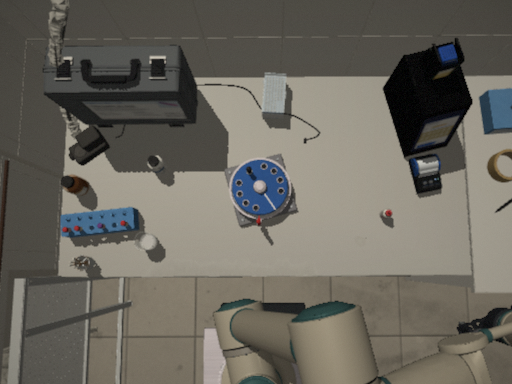

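The scene view shows the blue wheel with the red pointer stem in front of it. In the top view the wheel centre is near (261,188), the knob near (250,171), the line's outer end near (274,208) and the red grip near (259,220). The bystanders are all well away from the wheel.

```bash
cat > h.py <<'E'
import numpy as np,cv2
from rig import telemetry, optics
def ray(n,u,v,z):
    c=optics.camera_model(n);K,R,t=c["camera_matrix"],c["R"],c["t"]
    d=R.T@np.linalg.inv(K)@np.array([u,v,1.]);o=-R.T@t
    return o+d*(z-o[2])/d[2]
def proj(n,X):
    c=optics.camera_model(n);q=c["camera_matrix"]@(c["R"]@np.array(X)+c["t"]);return q[:2]/q[2]
E
python3 - <<'E'
from h import *
for n in("top","scene"):
    p=np.load(f"pics/{n}0.npz")["p"]
    c=(150,120,340,260) if n=="top" else (190,155,300,230)
    q=p[c[1]:c[3],c[0]:c[2]]
    q=cv2.resize(q,None,fx=4 if n=="top" else 6,fy=4 if n=="top" else 6,interpolation=cv2.INTER_CUBIC)
    cv2.imwrite(f"pics/{n}0z.png",q[:,:,::-1])
p=np.load("pics/top0.npz")["p"].astype(int);r,g,b=p[...,0],p[...,1],p[...,2]
m=((b-r>50)&(b-g>25)).astype(np.uint8);m[:,:220]=0;m[:,305:]=0;m[:140]=0;m[230:]=0
cs,_=cv2.findContours(m,cv2.RETR_EXTERNAL,cv2.CHAIN_APPROX_NONE);k=max(cs,key=cv2.contourArea)
e=cv2.fitEllipse(cv2.convexHull(k));print(e,ray("top",*e[0],.061))
m=((r-g>60)&(r-b>60));m[:,:220]=0;m[:,305:]=0
ys,xs=np.nonzero(m);print(np.c_[xs,ys].tolist())
E
```

```text
((259.3726501464844, 186.81448364257812), (53.91915512084961, 54.86759948730469), 74.4315185546875) [ 0.55438895 -0.00536525  0.061     ]
[[259, 216], [258, 217], [259, 217], [258, 218], [259, 218], [257, 219], [258, 219], [259, 219], [256, 220], [257, 220], [258, 220], [259, 220], [256, 221], [257, 221], [258, 221], [259, 221], [257, 222], [258, 222], [259, 222], [258, 223]]
```

View pics/top0z.png

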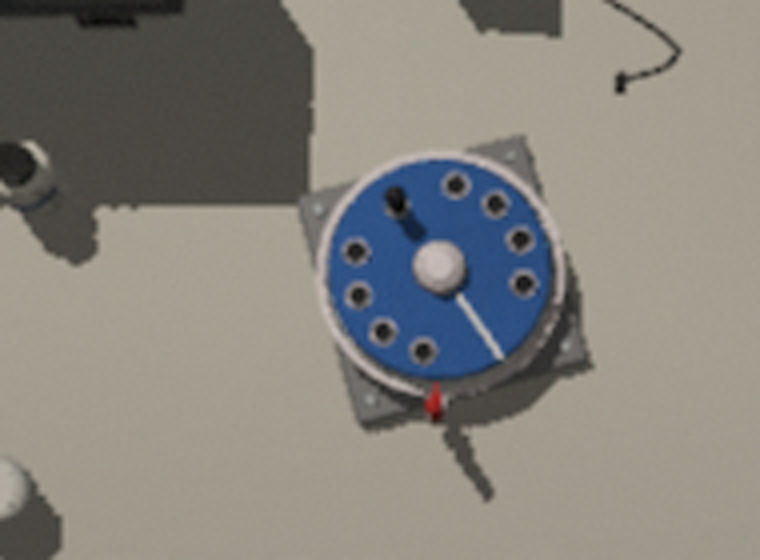

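View pics/scene0z.png

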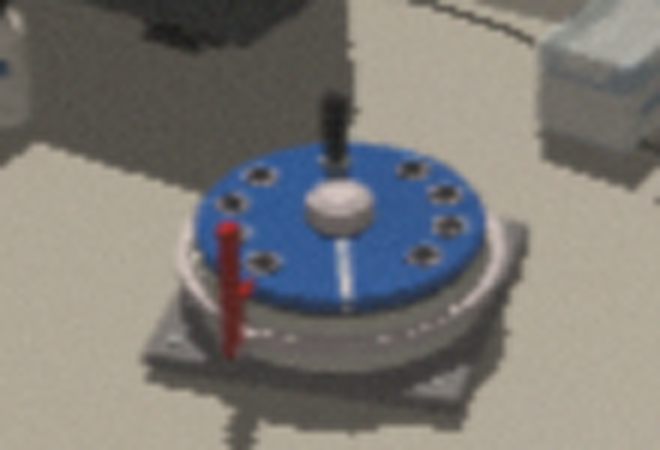

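The zooms show the knob top at about (249,169) and the line's outer end at about (275.3,209.4). The red grip top is at about (258,222). Next I cross-check both views.

Run:
```python
from h import *
C=ray("top",259.4,186.8,.061)
def pr(l,X):
    d=X[:2]-C[:2];print(l,X.round(4),"r",round(np.hypot(*d),4),"ang",round(np.degrees(np.arctan2(d[1],d[0])),1))
pr("line",ray("top",150+501/4-.4,120+357/4-.4,.061));pr("hub",ray("top",150+440/4-.4,120+265/4-.4,.077))
pr("knobtop",ray("top",150+395/4-.4,120+194/4-.4,.106))
pr("redtop",ray("top",150+434/4-.4,120+406/4-.4,.100))
s=lambda x,y:(190+x/6-.4,155+y/6-.4)
pr("s line",ray("scene",*s(348,306),.061))
pr("s hub",ray("scene",*s(340,193),.077))
pr("s knobtop",ray("scene",*s(335,97),.106))
pr("s redtop",ray("scene",*s(228,228),.113))
p=np.load("pics/scene0.npz")["p"].astype(int);r,g,b=p[...,0],p[...,1],p[...,2]
m=((b-r>50)&(b-g>25)).astype(np.uint8);m[:,:215]=0;m[:,280:]=0;m[:170]=0;m[215:]=0
cs,_=cv2.findContours(m,cv2.RETR_EXTERNAL,cv2.CHAIN_APPROX_NONE);k=max(cs,key=cv2.contourArea)
e=cv2.fitEllipse(cv2.convexHull(k));print(e);pr("s C",ray("scene",*e[0],.058))
# tool axes
from scipy.spatial.transform import Rotation as R
print(R.from_quat(telemetry.state()["orientation"]).as_matrix().round(3))
```

```text
line [ 0.4899 -0.0498  0.061 ] r 0.0783 ang -145.5
hub [ 0.5547 -0.0064  0.077 ] r 0.001 ang -76.5
knobtop [0.601  0.0245 0.106 ] r 0.0554 ang 32.7
redtop [ 0.4514 -0.0026  0.1   ] r 0.103 ang 178.4
s line [ 0.4833 -0.0567  0.061 ] r 0.0877 ang -144.2
s hub [ 0.5542 -0.0091  0.077 ] r 0.0037 ang -92.9
s knobtop [0.6004 0.0214 0.106 ] r 0.0532 ang 30.2
s redtop [ 0.4502 -0.006   0.113 ] r 0.1043 ang -179.7
((255.5993194580078, 191.2563934326172), (24.953819274902344, 28.055742263793945), 106.37567138671875)
s C [ 0.5708 -0.035   0.058 ] r 0.0338 ang -61.1
[[-0.937 -0.     0.349]
 [-0.349  0.002 -0.937]
 [-0.    -1.    -0.002]]
```

Estimates so far:

| Item | Position or angle |
|---|---|
| Wheel axis | about (0.5545, -0.0065) |
| Knob | about 32°, near (0.6005, 0.0235) |
| White line | about -146° |
| Pointer | about 180° |

I'll move above the knob in stages.

Call:
{"fn": "step_arm", "kwargs": {"rows": [{"xyz": [-0.2,0,-0.13]},{"xyz": [-0.38,0,-0.26]},{"xyz": [-0.57,0,-0.39]},{"xyz": [-0.76,0.02,-0.52]},{"xyz": [-0.76,0.02,-0.52]}], "jaw": 0.1, "force": 30}}

```text
invalid input at $.rows[0]: expected keys xyz, rotation
```

Call:
{"fn": "step_arm", "kwargs": {"rows": [{"xyz": [-0.2,0,-0.13]},{"xyz": [-0.38,0,-0.26]},{"xyz": [-0.57,0,-0.39]},{"xyz": [-0.76,0.02,-0.52]},{"xyz": [-0.76,0.02,-0.52]}]}}

```text
invalid input at $.rows[0]: expected keys xyz, rotation
```

Call:
{"fn": "step_arm", "kwargs": {"rows": [{"xyz": [-0.2,0,-0.13],"rotation": [0,0,0]},{"xyz": [-0.38,0,-0.26],"rotation": [0,0,0]},{"xyz": [-0.57,0,-0.39],"rotation": [0,0,0]},{"xyz": [-0.76,0.02,-0.52],"rotation": [0,0,0]},{"xyz": [-0.76,0.02,-0.52],"rotation": [0,0,0]}], "jaw": 0.1, "force": 30}}

```text
time: 0.72
tcp_pos: [0.3346, -0.3464, 0.2473]
orientation: [-0.127, 0.697, -0.694, 0.127]
contact_force: [0.0, -0.0, -0.7]
opening: 0.45
```

Call:
{"fn": "step_arm", "kwargs": {"rows": [{"xyz": [-0.2,0,-0.13],"rotation": [0,0,0]},{"xyz": [-0.38,0,-0.26],"rotation": [0,0,0]},{"xyz": [-0.57,0,-0.39],"rotation": [0,0,0]},{"xyz": [-0.76,0.02,-0.52],"rotation": [0,0,0]},{"xyz": [-0.76,0.02,-0.52],"rotation": [0,0,0]}]}}

```text
time: 1.35
tcp_pos: [0.4676, -0.1553, 0.2424]
orientation: [-0.129, 0.697, -0.693, 0.129]
contact_force: [-0.3, -1.8, -0.2]
opening: 0.451
```

```bash
cat >> h.py <<'E'
from scipy.spatial.transform import Rotation as Rn
def share(target,yaw=None):
    s=telemetry.state();M=Rn.from_quat(s["orientation"]).as_matrix()
    d=M.T@(np.array(target)-s["tcp_pos"])/.25
    # rotation that restores straight down (keep x axis yaw)
    a=np.arctan2(M[1,2],M[0,2]) if yaw is None else yaw
    z=np.array([np.cos(a),np.sin(a),0]);y=np.array([0,0,-1.]);x=np.cross(y,z)
    G=np.c_[x,y,z]
    r=Rn.from_matrix(M.T@G).as_rotvec()/1.5
    print("share",d.round(3),"rot",r.round(3),"yaw z",round(np.degrees(a),2),"pos",s["tcp_pos"].round(4),"F",s["contact_force"].round(2))
E
python3 - <<'E'
from h import *
share([.6005,.0235,.18],np.radians(-57))
E
```

```text
share [-0.753  0.253 -0.476] rot [ 0.003 -0.139 -0.001] yaw z -57.0 pos [ 0.4676 -0.1553  0.2424] F [-0.32 -1.82 -0.21]
```

Call:
{"fn": "step_arm", "kwargs": {"rows": [{"xyz": [-0.2,0.06,-0.12],"rotation": [0,-0.03,0]},{"xyz": [-0.4,0.12,-0.25],"rotation": [0,-0.07,0]},{"xyz": [-0.6,0.2,-0.37],"rotation": [0,-0.1,0]},{"xyz": [-0.753,0.253,-0.476],"rotation": [0.003,-0.139,0]},{"xyz": [-0.753,0.253,-0.476],"rotation": [0.003,-0.139,0]},{"xyz": [-0.753,0.253,-0.476],"rotation": [0.003,-0.139,0]}]}}

```text
time: 2.1
tcp_pos: [0.6002, 0.0217, 0.1796]
orientation: [-0.2, 0.678, -0.678, 0.2]
contact_force: [-0.6, -0.6, 0.3]
opening: 0.445
```

Run:
```python
from h import *
share([.6005,.0235,.093],np.radians(-57)); print(telemetry.state()["joints"].round(2))
p,d=optics.snapshot("wrist");cv2.imwrite("pics/w1.png",p[:,:,::-1])
```

```text
share [-0.005  0.347 -0.005] rot [ 0.    -0.001  0.   ] yaw z -57.0 pos [0.6002 0.0217 0.1796] F [-0.57 -0.61  0.35]
[-0.08  0.36  1.57 -0.    1.21  0.92]
```

View pics/w1.png

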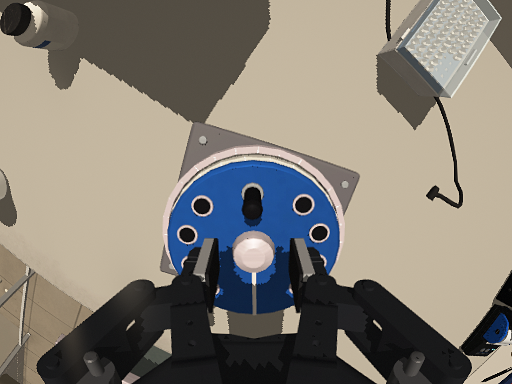

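The wrist view shows the knob's base ring near (252,190), its dark top near (253,214), the hub at (253,250), and the white line running straight down at column 254. The line is already well aligned with the tool. I'll cast these pixels onto their heights.

```bash
cat >> h.py <<'E'
def wray(u,v,z,s):
    c=optics.camera_model("wrist");K=c["camera_matrix"];T=c["tool_from_camera"]
    dx,dy=(u-K[0,2])/K[0,0],(v-K[1,2])/K[1,1];th=np.hypot(dx,dy)
    d=np.array([dx/th*np.sin(th),dy/th*np.sin(th),np.cos(th)]) if th>1e-9 else np.array([0,0,1.])
    M=Rn.from_quat(s["orientation"]).as_matrix()
    o=M@T[:3,3]+s["tcp_pos"];d=M@T[:3,:3]@d
    return o+d*(z-o[2])/d[2]
E
python3 - <<'E'
from h import *
s=telemetry.state();p=cv2.imread("pics/w1.png")
cv2.imwrite("pics/w1z.png",cv2.resize(p[140:330,150:360],None,fx=3.1,fy=3.1,interpolation=cv2.INTER_CUBIC))
for l,u,v,z in(("knobtop",253,213,.106),("knobtop2",253,216,.106),("base",252,190,.061),("hub",253.5,250,.077),("lineend",254,313,.061)):
    print(l,wray(u,v,z,s).round(4))
h=p[...,0].astype(int)-p[...,2];m=(h>60).astype(np.uint8);m[:,:155]=0;m[:,350:]=0;m[:140]=0;m[250:]=0
cs,_=cv2.findContours(m,cv2.RETR_EXTERNAL,cv2.CHAIN_APPROX_NONE);k=max(cs,key=cv2.contourArea)[:,0]
k=cv2.convexHull(k)[:,0]; k=k[k[:,1]<240]
P=np.array([wray(u,v,.061,s)[:2] for u,v in k])
from scipy.optimize import least_squares
f=least_squares(lambda q:np.hypot(P[:,0]-q[0],P[:,1]-q[1])-q[2],[.555,-.006,.08],loss="soft_l1",f_scale=.002);print(f.x.round(4),np.abs(f.fun).mean())
E
```

```text
knobtop [0.6011 0.0217 0.106 ]
knobtop2 [0.5991 0.0205 0.106 ]
base [0.6028 0.0239 0.061 ]
hub [ 0.5623 -0.0037  0.077 ]
lineend [ 0.49  -0.051  0.061]
[ 0.5577 -0.0061  0.08  ] 0.0001526981638842654
```

View pics/w1z.png

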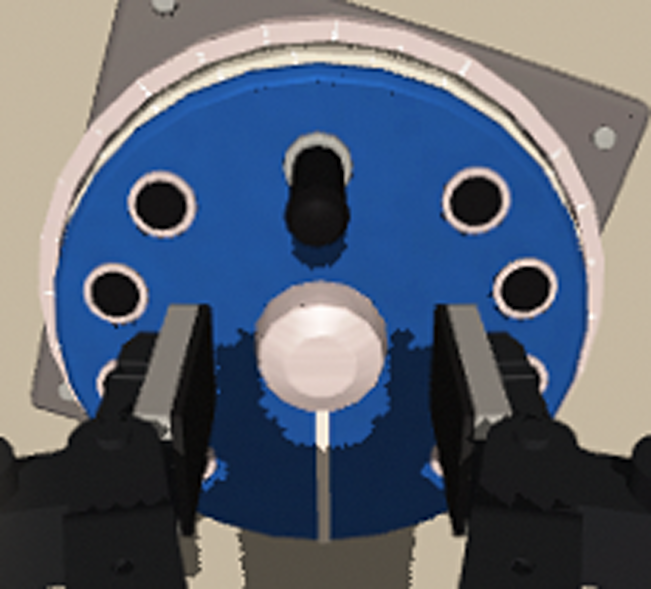

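The knob top centre is at zoom (318,217), i.e. pixel (252.5,210), which puts the knob near (0.602, 0.023). The hub top gives an axis near (0.557, -0.006). Both agree with the other views, so I'll descend and grip.

Call:
{"fn": "step_arm", "kwargs": {"rows": [{"xyz": [-0.005,0.1,-0.002],"rotation": [0,0,0]},{"xyz": [-0.01,0.22,-0.002],"rotation": [0,0,0]},{"xyz": [-0.01,0.3,-0.002],"rotation": [0,0,0]},{"xyz": [-0.01,0.347,-0.002],"rotation": [0,0,0]},{"xyz": [-0.01,0.347,-0.002],"rotation": [0,0,0]}]}}

```text
time: 2.78
tcp_pos: [0.6014, 0.0222, 0.0932]
orientation: [-0.2, 0.678, -0.678, 0.199]
contact_force: [-0.6, 0.5, -0.0]
opening: 0.446
```

Call:
{"fn": "step_arm", "kwargs": {"rows": [{"xyz": [0,0,0],"rotation": [0,0,0]},{"xyz": [0,0,0],"rotation": [0,0,0]},{"xyz": [0,0,0],"rotation": [0,0,0]},{"xyz": [0,0,0],"rotation": [0,0,0]}], "jaw": 1, "force": 30}}

```text
time: 3.28
tcp_pos: [0.602, 0.0219, 0.0943]
orientation: [0.199, -0.678, 0.679, -0.2]
contact_force: [-1.5, -0.8, 6.0]
opening: 0.151
```

Run:
```python
from h import *
s=telemetry.state();print(s);share([.6005,.0235,.093])
p,d=optics.snapshot("wrist");cv2.imwrite("pics/w2.png",p[:,:,::-1])
```

```text
{'time': 3.275, 'joints': array([-7.86019910e-02,  4.40932375e-01,  1.67331986e+00, -8.56947416e-04,
        1.02595388e+00,  9.20000892e-01]), 'joint_vel': array([-9.36633155e-04, -2.43805824e-05,  9.96325914e-04, -5.41524685e-04,
       -1.09909721e-03,  1.41460722e-03]), 'joint_torque': array([ 8.20072331e-01, -4.35031450e+01, -1.89766449e+01,  4.18285187e-01,
       -3.72191733e-01, -2.49939665e-03]), 'tcp_pos': array([0.6020002 , 0.02194705, 0.09432466]), 'orientation': array([ 0.19933733, -0.67790332,  0.67873734, -0.20006836]), 'contact_force': array([-1.50085213, -0.83614663,  5.99102564]), 'torque': array([-0.19189837,  0.17094456, -0.00965425]), 'opening': 0.1514610205504547}
share [ 0.002  0.005 -0.008] rot [-0.001  0.    -0.   ] yaw z -57.19 pos [0.602  0.0219 0.0943] F [-1.5  -0.84  5.99]
```

View pics/w2.png

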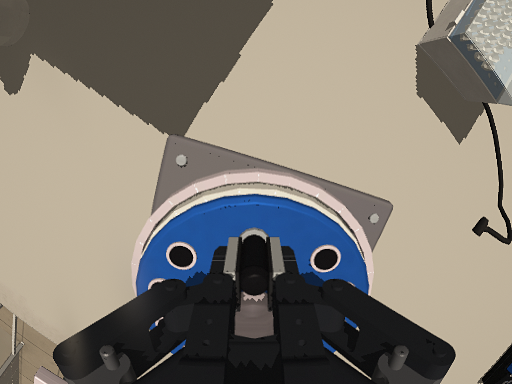

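The picture shows the knob centred between the pads, with opening 0.151 (about 13 mm). I'll plan arc steps about the axis at constant orientation.

```bash
cat >> h.py <<'E'
import json,os
C=np.array([.5567,-.0060]);TH0=np.radians(32.8);RK=.055
u=lambda a:np.array([np.cos(a),np.sin(a)])
G0=np.array([.6020,.02195])
OFF=G0-(C+RK*u(TH0))   # tcp minus knob at grip
def theta(s):
    k=s["tcp_pos"][:2]-OFF-C;return np.arctan2(k[1],k[0]),np.hypot(*k)
def plan(ddeg,n,z=None):
    s=telemetry.state();M=Rn.from_quat(s["orientation"]).as_matrix();th,r=theta(s)
    F=s["contact_force"];t=np.array([-np.sin(th),np.cos(th)])
    print("t",s["time"],"th",np.degrees(th).round(2),"r",(r*1e3).round(2),"Ft",(F[:2]@t).round(2),"Fr",(F[:2]@u(th)).round(2),"Fz",F[2].round(2),"z",s["tcp_pos"][2].round(4),"op",round(s["opening"],3),"pos",s["tcp_pos"].round(4))
    _,b,_=0,Rn.from_matrix(M),0
    rows=[]
    for i in range(1,n+1):
        a=th+np.radians(ddeg)*i/n
        d=RK*(u(a)-u(th));dz=0 if z is None else z-s["tcp_pos"][2]
        rows.append((M.T@np.array([d[0],d[1],dz])/.25).round(3).tolist())
    print(rows)
E
python3 - <<'E'
from h import *
plan(24,8)
E
```

```text
t 3.325 th 32.79 r 55.03 Ft -0.1 Fr -2.61 Fz 5.51 z 0.0943 op 0.15 pos [0.602  0.022  0.0943]
[[0.0, -0.0, -0.012], [0.001, -0.0, -0.023], [0.003, -0.0, -0.034], [0.005, -0.0, -0.046], [0.007, -0.0, -0.057], [0.011, -0.0, -0.068], [0.015, -0.0, -0.079], [0.019, -0.0, -0.089]]
```

Call:
{"fn": "step_arm", "kwargs": {"rows": [{"xyz": [0.0,0,-0.012],"rotation": [0,0,0]},{"xyz": [0.001,0,-0.023],"rotation": [0,0,0]},{"xyz": [0.003,0,-0.034],"rotation": [0,0,0]},{"xyz": [0.005,0,-0.046],"rotation": [0,0,0]},{"xyz": [0.007,0,-0.057],"rotation": [0,0,0]},{"xyz": [0.011,0,-0.068],"rotation": [0,0,0]},{"xyz": [0.015,0,-0.079],"rotation": [0,0,0]},{"xyz": [0.019,0,-0.089],"rotation": [0,0,0]}]}}

```text
time: 4.32
tcp_pos: [0.5862, 0.0385, 0.0944]
orientation: [0.199, -0.678, 0.679, -0.2]
contact_force: [1.5, -0.5, 2.1]
opening: 0.152
```

Run:
```python
from h import *
plan(12,5)
```

```text
t 4.325 th 56.67 r 55.43 Ft -1.51 Fr 0.38 Fz 2.12 z 0.0944 op 0.152 pos [0.5862 0.0385 0.0944]
[[0.004, -0.0, -0.008], [0.008, -0.0, -0.017], [0.013, -0.0, -0.025], [0.018, -0.0, -0.032], [0.023, -0.0, -0.04]]
```

The clear drive force reads about 1.5 N tangentially, as expected. I'll precompute the arc increments in 12° calls.

Run:
```python
from h import *
s=telemetry.state();M=Rn.from_quat(s["orientation"]).as_matrix()
for a0 in np.arange(56.5,350,12):
    print(a0,[( (M.T@np.r_[RK*(u(np.radians(a0+12*i/5))-u(np.radians(a0))),0]/.25)[[0,2]]).round(3).tolist() for i in range(1,6)],"tan",np.r_[-np.sin(np.radians(a0+12)),np.cos(np.radians(a0+12))].round(2),"pos",(C+OFF+RK*u(np.radians(a0+12))).round(4))
```

```text
56.5 [[0.004, -0.008], [0.008, -0.017], [0.013, -0.025], [0.018, -0.032], [0.023, -0.04]] tan [-0.93  0.37] pos [0.5759 0.0433]
68.5 [[0.006, -0.007], [0.011, -0.014], [0.017, -0.021], [0.024, -0.028], [0.031, -0.034]] tan [-0.99  0.17] pos [0.5648 0.0464]
80.5 [[0.007, -0.006], [0.014, -0.012], [0.022, -0.017], [0.029, -0.022], [0.037, -0.027]] tan [-1.   -0.04] pos [0.5534 0.0471]
92.5 [[0.008, -0.004], [0.016, -0.009], [0.025, -0.012], [0.033, -0.016], [0.042, -0.019]] tan [-0.97 -0.25] pos [0.542  0.0454]
104.5 [[0.009, -0.003], [0.018, -0.005], [0.027, -0.007], [0.036, -0.009], [0.045, -0.01]] tan [-0.89 -0.45] pos [0.5312 0.0414]
116.5 [[0.009, -0.001], [0.018, -0.001], [0.028, -0.001], [0.037, -0.001], [0.046, -0.0]] tan [-0.78 -0.62] pos [0.5215 0.0352]
128.5 [[0.009, 0.001], [0.018, 0.003], [0.027, 0.004], [0.036, 0.007], [0.045, 0.009]] tan [-0.64 -0.77] pos [0.5133 0.0271]
140.5 [[0.009, 0.003], [0.017, 0.006], [0.026, 0.01], [0.034, 0.014], [0.042, 0.018]] tan [-0.46 -0.89] pos [0.507  0.0176]
152.5 [[0.008, 0.005], [0.016, 0.01], [0.023, 0.015], [0.03, 0.021], [0.037, 0.
[... 1424 characters left out ...]
an [0.89 0.45] pos [ 0.5803 -0.0571]
296.5 [[-0.009, 0.001], [-0.018, 0.001], [-0.028, 0.001], [-0.037, 0.001], [-0.046, 0.0]] tan [0.78 0.62] pos [ 0.59   -0.0509]
308.5 [[-0.009, -0.001], [-0.018, -0.003], [-0.027, -0.004], [-0.036, -0.007], [-0.045, -0.009]] tan [0.64 0.77] pos [ 0.5982 -0.0428]
320.5 [[-0.009, -0.003], [-0.017, -0.006], [-0.026, -0.01], [-0.034, -0.014], [-0.042, -0.018]] tan [0.46 0.89] pos [ 0.6046 -0.0332]
332.5 [[-0.008, -0.005], [-0.016, -0.01], [-0.023, -0.015], [-0.03, -0.021], [-0.037, -0.027]] tan [0.27 0.96] pos [ 0.6088 -0.0225]
344.5 [[-0.007, -0.006], [-0.013, -0.013], [-0.019, -0.02], [-0.025, -0.027], [-0.031, -0.034]] tan [0.06 1.  ] pos [ 0.6107 -0.0112]
```

Call:
{"fn": "step_arm", "kwargs": {"rows": [{"xyz": [0.004,0,-0.008],"rotation": [0,0,0]},{"xyz": [0.008,0,-0.017],"rotation": [0,0,0]},{"xyz": [0.013,0,-0.025],"rotation": [0,0,0]},{"xyz": [0.018,0,-0.032],"rotation": [0,0,0]},{"xyz": [0.023,0,-0.04],"rotation": [0,0,0]}]}}

```text
time: 4.95
tcp_pos: [0.576, 0.044, 0.0944]
orientation: [0.199, -0.678, 0.679, -0.2]
contact_force: [2.0, 1.4, 1.9]
opening: 0.154
```

Call:
{"fn": "step_arm", "kwargs": {"rows": [{"xyz": [0.006,0,-0.007],"rotation": [0,0,0]},{"xyz": [0.011,0,-0.014],"rotation": [0,0,0]},{"xyz": [0.017,0,-0.021],"rotation": [0,0,0]},{"xyz": [0.024,0,-0.028],"rotation": [0,0,0]},{"xyz": [0.031,0,-0.034],"rotation": [0,0,0]}]}}

```text
time: 5.58
tcp_pos: [0.5647, 0.0473, 0.0944]
orientation: [0.199, -0.678, 0.678, -0.2]
contact_force: [1.8, 2.1, 1.5]
opening: 0.149
```

Call:
{"fn": "step_arm", "kwargs": {"rows": [{"xyz": [0.007,0,-0.006],"rotation": [0,0,0]},{"xyz": [0.014,0,-0.012],"rotation": [0,0,0]},{"xyz": [0.022,0,-0.017],"rotation": [0,0,0]},{"xyz": [0.029,0,-0.022],"rotation": [0,0,0]},{"xyz": [0.037,0,-0.027],"rotation": [0,0,0]}]}}

```text
time: 6.2
tcp_pos: [0.5531, 0.048, 0.0944]
orientation: [-0.199, 0.678, -0.678, 0.2]
contact_force: [1.1, 2.0, 2.1]
opening: 0.153
```

Call:
{"fn": "step_arm", "kwargs": {"rows": [{"xyz": [0.008,0,-0.004],"rotation": [0,0,0]},{"xyz": [0.016,0,-0.009],"rotation": [0,0,0]},{"xyz": [0.025,0,-0.012],"rotation": [0,0,0]},{"xyz": [0.033,0,-0.016],"rotation": [0,0,0]},{"xyz": [0.042,0,-0.019],"rotation": [0,0,0]}]}}

```text
time: 6.82
tcp_pos: [0.5414, 0.0464, 0.0944]
orientation: [-0.199, 0.678, -0.678, 0.2]
contact_force: [1.0, 2.7, 2.5]
opening: 0.15
```

Call:
{"fn": "step_arm", "kwargs": {"rows": [{"xyz": [0.009,0,-0.003],"rotation": [0,0,0]},{"xyz": [0.018,0,-0.005],"rotation": [0,0,0]},{"xyz": [0.027,0,-0.007],"rotation": [0,0,0]},{"xyz": [0.036,0,-0.009],"rotation": [0,0,0]},{"xyz": [0.045,0,-0.01],"rotation": [0,0,0]}]}}

```text
time: 7.45
tcp_pos: [0.5304, 0.0423, 0.0944]
orientation: [-0.199, 0.678, -0.678, 0.2]
contact_force: [0.9, 2.4, 4.3]
opening: 0.154
```

Call:
{"fn": "step_arm", "kwargs": {"rows": [{"xyz": [0.009,0,-0.001],"rotation": [0,0,0]},{"xyz": [0.018,0,-0.001],"rotation": [0,0,0]},{"xyz": [0.028,0,-0.001],"rotation": [0,0,0]},{"xyz": [0.037,0,-0.001],"rotation": [0,0,0]},{"xyz": [0.046,0,0],"rotation": [0,0,0]}]}}

```text
time: 8.07
tcp_pos: [0.5206, 0.036, 0.0944]
orientation: [-0.199, 0.678, -0.678, 0.2]
contact_force: [0.9, 1.1, 3.5]
opening: 0.149
```

Call:
{"fn": "step_arm", "kwargs": {"rows": [{"xyz": [0.009,0,0.001],"rotation": [0,0,0]},{"xyz": [0.018,0,0.003],"rotation": [0,0,0]},{"xyz": [0.027,0,0.004],"rotation": [0,0,0]},{"xyz": [0.036,0,0.007],"rotation": [0,0,0]},{"xyz": [0.045,0,0.009],"rotation": [0,0,0]}]}}

```text
time: 8.7
tcp_pos: [0.5123, 0.0278, 0.0944]
orientation: [0.199, -0.678, 0.678, -0.2]
contact_force: [1.1, 2.2, 3.6]
opening: 0.155
```

Call:
{"fn": "step_arm", "kwargs": {"rows": [{"xyz": [0.009,0,0.003],"rotation": [0,0,0]},{"xyz": [0.017,0,0.006],"rotation": [0,0,0]},{"xyz": [0.026,0,0.01],"rotation": [0,0,0]}]}}

```text
time: 9.07
tcp_pos: [0.5082, 0.022, 0.0943]
orientation: [0.199, -0.678, 0.678, -0.2]
contact_force: [1.1, 1.5, 4.6]
opening: 0.154
```

Call:
{"fn": "step_arm", "kwargs": {"rows": [{"xyz": [0.0085,0,0.004],"rotation": [0,0,0]},{"xyz": [0.0165,0,0.008],"rotation": [0,0,0]},{"xyz": [0.0245,0,0.013],"rotation": [0,0,0]},{"xyz": [0.032,0,0.018],"rotation": [0,0,0]},{"xyz": [0.039,0,0.023],"rotation": [0,0,0]}]}}

```text
time: 9.7
tcp_pos: [0.5032, 0.0117, 0.0944]
orientation: [0.199, -0.678, 0.678, -0.201]
contact_force: [2.1, 0.1, 2.5]
opening: 0.15
```

Run:
```python
from h import *
plan(12,5)
```

```text
t 9.7 th 159.62 r 56.05 Ft -0.79 Fr -1.95 Fz 2.48 z 0.0944 op 0.15 pos [0.5032 0.0117 0.0944]
[[0.007, -0.0, 0.006], [0.014, -0.0, 0.012], [0.021, -0.0, 0.018], [0.028, -0.0, 0.024], [0.034, -0.0, 0.031]]
```

Call:
{"fn": "step_arm", "kwargs": {"rows": [{"xyz": [0.007,0,0.006],"rotation": [0,0,0]},{"xyz": [0.014,0,0.012],"rotation": [0,0,0]},{"xyz": [0.021,0,0.018],"rotation": [0,0,0]},{"xyz": [0.028,0,0.024],"rotation": [0,0,0]},{"xyz": [0.034,0,0.031],"rotation": [0,0,0]}]}}

```text
time: 10.32
tcp_pos: [0.5005, 0.0004, 0.0944]
orientation: [0.198, -0.678, 0.679, -0.201]
contact_force: [1.9, 1.8, 3.2]
opening: 0.156
```

Call:
{"fn": "step_arm", "kwargs": {"rows": [{"xyz": [0.006,0,0.007],"rotation": [0,0,0]},{"xyz": [0.0115,0,0.014],"rotation": [0,0,0]},{"xyz": [0.017,0,0.0215],"rotation": [0,0,0]},{"xyz": [0.022,0,0.029],"rotation": [0,0,0]},{"xyz": [0.027,0,0.037],"rotation": [0,0,0]}]}}

```text
time: 10.95
tcp_pos: [0.5001, -0.0111, 0.0944]
orientation: [0.198, -0.678, 0.679, -0.201]
contact_force: [2.7, 2.0, 2.3]
opening: 0.149
```

Call:
{"fn": "step_arm", "kwargs": {"rows": [{"xyz": [0.004,0,0.008],"rotation": [0,0,0]},{"xyz": [0.008,0,0.016],"rotation": [0,0,0]},{"xyz": [0.012,0,0.0245],"rotation": [0,0,0]},{"xyz": [0.015,0,0.033],"rotation": [0,0,0]},{"xyz": [0.018,0,0.042],"rotation": [0,0,0]}]}}

```text
time: 11.58
tcp_pos: [0.502, -0.022, 0.0944]
orientation: [-0.198, 0.679, -0.678, 0.201]
contact_force: [3.2, 4.8, 2.4]
opening: 0.149
```

Run:
```python
from h import *
plan(12,5)
```

```text
t 11.575 th -165.21 r 55.62 Ft -3.79 Fr -4.3 Fz 2.37 z 0.0944 op 0.149 pos [ 0.502  -0.022   0.0944]
[[0.003, -0.0, 0.009], [0.005, -0.0, 0.018], [0.007, -0.0, 0.027], [0.008, -0.0, 0.036], [0.01, -0.0, 0.045]]
```

Tangential force has risen to 3.8 N, so the rub is starting. I'll use smaller steps from here.

Call:
{"fn": "step_arm", "kwargs": {"rows": [{"xyz": [0.003,0,0.006],"rotation": [0,0,0]},{"xyz": [0.005,0,0.012],"rotation": [0,0,0]},{"xyz": [0.006,0,0.018],"rotation": [0,0,0]}]}}

```text
time: 11.95
tcp_pos: [0.503, -0.0254, 0.0943]
orientation: [-0.197, 0.68, -0.677, 0.201]
contact_force: [2.8, 7.1, 3.5]
opening: 0.146
```

Run:
```python
from h import *
plan(4,3)
```

```text
t 11.95 th -161.62 r 55.58 Ft -5.85 Fr -4.92 Fz 3.51 z 0.0943 op 0.146 pos [ 0.503  -0.0254  0.0943]
[[0.001, -0.0, 0.005], [0.002, -0.0, 0.01], [0.003, -0.0, 0.015]]
```

Call:
{"fn": "step_arm", "kwargs": {"rows": [{"xyz": [0.002,0,0.006],"rotation": [0,0,0]},{"xyz": [0.003,0,0.011],"rotation": [0,0,0]},{"xyz": [0.004,0,0.016],"rotation": [0,0,0]}]}}

```text
time: 12.32
tcp_pos: [0.5038, -0.0274, 0.0943]
orientation: [-0.197, 0.681, -0.676, 0.2]
contact_force: [1.7, 8.9, 5.4]
opening: 0.155
```

Run:
```python
from h import *
plan(4,3)
```

```text
t 12.325 th -159.38 r 55.54 Ft -7.75 Fr -4.71 Fz 5.37 z 0.0943 op 0.155 pos [ 0.5038 -0.0274  0.0943]
[[0.001, -0.0, 0.005], [0.002, -0.0, 0.01], [0.003, -0.0, 0.015]]
```

The push is about 7.8 N in motion, which is in the middle of the 6 to 9 N window. I'll stop here, relax the push and then release.

Call:
{"fn": "step_arm", "kwargs": {"rows": [{"xyz": [0,0,0],"rotation": [0,0,0]},{"xyz": [0,0,0],"rotation": [0,0,0]}]}}

```text
time: 12.58
tcp_pos: [0.5038, -0.0273, 0.0944]
orientation: [-0.197, 0.681, -0.676, 0.2]
contact_force: [2.3, 3.7, 3.3]
opening: 0.15
```

Run:
```python
from h import *
plan(4,3); s=telemetry.state(); share([s["tcp_pos"][0],s["tcp_pos"][1],.2])
```

```text
t 12.575 th -159.51 r 55.49 Ft -2.64 Fr -3.42 Fz 3.32 z 0.0944 op 0.15 pos [ 0.5038 -0.0273  0.0944]
[[0.001, -0.0, 0.005], [0.002, -0.0, 0.01], [0.003, -0.0, 0.015]]
share [-0.003 -0.423 -0.002] rot [ 0.004 -0.    -0.004] yaw z -57.39 pos [ 0.5038 -0.0273  0.0944] F [2.28 3.67 3.32]
```

Call:
{"fn": "step_arm", "kwargs": {"rows": [{"xyz": [0,0,0],"rotation": [0,0,0]},{"xyz": [0,0,0],"rotation": [0,0,0]},{"xyz": [0,0,0],"rotation": [0,0,0]},{"xyz": [0,0,0],"rotation": [0,0,0]}], "jaw": 0.3}}

```text
time: 13.08
tcp_pos: [0.5035, -0.0274, 0.0942]
orientation: [-0.197, 0.681, -0.676, 0.2]
contact_force: [0.8, 0.4, -0.2]
opening: 0.346
```

Call:
{"fn": "step_arm", "kwargs": {"rows": [{"xyz": [0,-0.1,0],"rotation": [0,0,0]},{"xyz": [0,-0.2,0],"rotation": [0,0,0]},{"xyz": [0,-0.3,0],"rotation": [0,0,0]},{"xyz": [0,-0.4,0],"rotation": [0,0,0]},{"xyz": [0,-0.4,0],"rotation": [0,0,0]}]}}

```text
time: 13.7
tcp_pos: [0.5045, -0.0286, 0.1959]
orientation: [-0.196, 0.681, -0.677, 0.201]
contact_force: [0.1, -0.3, 0.8]
opening: 0.35
```

Run:
```python
from h import *
s=telemetry.state();print(s["tcp_pos"],s["contact_force"])
p,d=optics.snapshot("wrist");cv2.imwrite("pics/w3.png",p[:,:,::-1])
p,d=optics.snapshot("scene");cv2.imwrite("pics/s3z.png",cv2.resize(p[140:240,180:310],None,fx=6,fy=6,interpolation=cv2.INTER_CUBIC)[:,:,::-1])
```

```text
[ 0.50450907 -0.02858199  0.19588148] [ 0.11163409 -0.31047559  0.82076407]
```

View pics/w3.png

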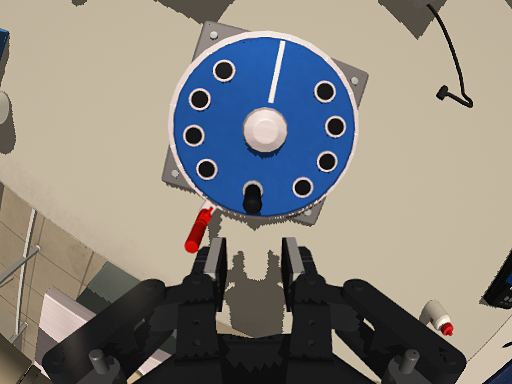

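View pics/s3z.png

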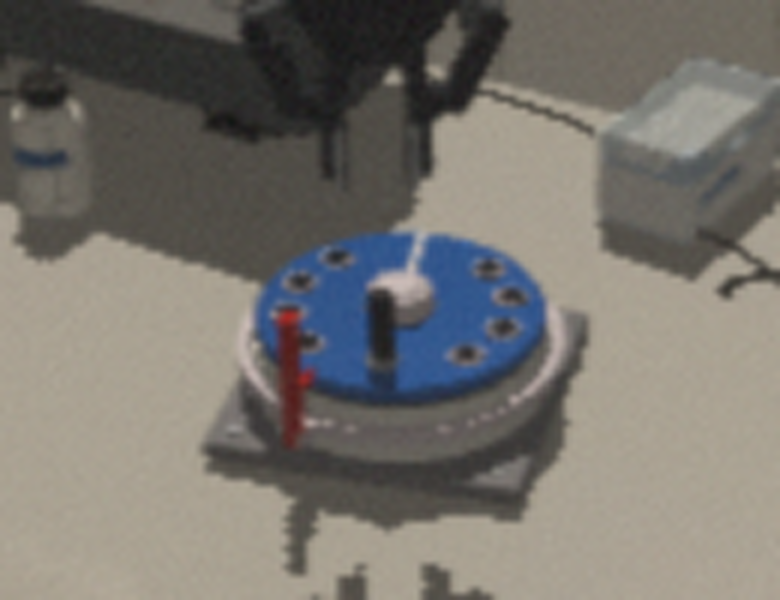

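The wrist view shows the wheel centre at (265,130), the line running from (271,102) to (282,41), the knob at (253,195), and the red grip from (210,208) at its base to (192,246) at its top. The housing is undisturbed. Next I measure the line angle and pointer angle.

```bash
cat >> h.py <<'E'
from scipy.optimize import least_squares
def wheel(p,s,box):
    """p BGR; returns centre and line angle from wrist picture"""
    x0,y0,x1,y1=box;q=p.astype(int);m=((q[...,0]-q[...,2])>50).astype(np.uint8)
    mm=np.zeros_like(m);mm[y0:y1,x0:x1]=m[y0:y1,x0:x1]
    cs,_=cv2.findContours(mm,cv2.RETR_EXTERNAL,cv2.CHAIN_APPROX_NONE);k=max(cs,key=cv2.contourArea)
    k=cv2.convexHull(k)[:,0]
    P=np.array([wray(a,b,.061,s)[:2] for a,b in k])
    f=least_squares(lambda w:np.hypot(P[:,0]-w[0],P[:,1]-w[1])-.082,[.556,-.006],loss="soft_l1",f_scale=.001)
    c=f.x
    # white pixels between r 25..79 mm
    w=(q.min(2)>150)&((q.max(2)-q.min(2))<60)
    ys,xs=np.nonzero(w[y0:y1,x0:x1]);L=np.array([wray(a+x0,b+y0,.061,s)[:2] for a,b in zip(xs,ys)])
    d=L-c;r=np.hypot(*d.T);A=np.arctan2(d[:,1],d[:,0]);return c,r,A,np.abs(f.fun).mean()
E
python3 - <<'E'
from h import *
s=telemetry.state();p=cv2.imread("pics/w3.png")
c,r,A,e=wheel(p,s,(160,25,370,225));print(c.round(4),e)
k=(r>.035)&(r<.076);h,b=np.histogram(np.degrees(A[k]),72,(-180,180));print([(b[i],h[i]) for i in h.argsort()[-6:]])
i=h.argmax();sel=k&(np.abs(np.degrees(A)-b[i])<12);print("line",np.degrees(np.median(A[sel])),sel.sum())
for z,uv in((.077,(264.7,128)),(.106,(253,204)),(.061,(282,41))):
    X=wray(*uv,z,s)[:2];d=X-c;print(z,X.round(4),np.hypot(*d).round(4),np.degrees(np.arctan2(d[1],d[0])).round(1))
q=p.astype(int);m=((q[...,2]-q[...,1]>70)&(q[...,2]-q[...,0]>70));m[:180]=0;m[270:]=0;m[:,:170]=0;m[:,240:]=0
ys,xs=np.nonzero(m);print("red",xs.min(),xs.max(),ys.min(),ys.max())
cv2.imwrite("pics/w3z.png",cv2.resize(p[170:270,150:270],None,fx=6,fy=6,interpolation=cv2.INTER_CUBIC))
E
```

```text
Traceback (most recent call last):
  File "h.py", line 56, in wheel
    ys,xs=np.nonzero(w[y0:y1,x0:x1]);L=np.array([wray(a+x0,b+y0,.061,s)[:2] for a,b in zip(xs,ys)])
                                                 ~~~~^^^^^^^^^^^^^^^^^^
  File "h.py", line 20, in wray
    c=optics.camera_model("wrist");K=c["camera_matrix"];T=c["tool_from_camera"]
ValueError: time passes only in moves, steps and waits
```

```bash
sed -i 's/c=optics.camera_model("wrist");K=/c=WC;K=/' h.py; echo 'WC=optics.camera_model("wrist")' >> h.py
cat > m.py <<'E'
from h import *
import sys
s=telemetry.state();p=cv2.imread("pics/w3.png")
c,r,A,e=wheel(p,s,(160,25,370,225));print(c.round(4),e)
k=(r>.035)&(r<.076);h,b=np.histogram(np.degrees(A[k]),72,(-180,180));print([(b[i],h[i]) for i in h.argsort()[-6:]])
i=h.argmax();sel=k&(np.abs(np.degrees(A)-b[i])<12);print("line",np.degrees(np.median(A[sel])),sel.sum())
for z,uv in((.077,(264.7,128)),(.106,(253,204)),(.061,(282,41))):
    X=wray(*uv,z,s)[:2];d=X-c;print(z,X.round(4),np.hypot(*d).round(4),np.degrees(np.arctan2(d[1],d[0])).round(1))
q=p.astype(int);m=((q[...,2]-q[...,1]>70)&(q[...,2]-q[...,0]>70));m[:180]=0;m[270:]=0;m[:,:170]=0;m[:,240:]=0
ys,xs=np.nonzero(m);print("red",xs.min(),xs.max(),ys.min(),ys.max())
cv2.imwrite("pics/w3z.png",cv2.resize(p[170:270,150:270],None,fx=6,fy=6,interpolation=cv2.INTER_CUBIC))
E
python3 m.py
```

```text
[ 0.5525 -0.0062] 0.0025063161035343007
[(np.float64(100.0), np.int64(42)), (np.float64(-50.0), np.int64(43)), (np.float64(70.0), np.int64(45)), (np.float64(-20.0), np.int64(46)), (np.float64(15.0), np.int64(90)), (np.float64(20.0), np.int64(154))]
line 20.590742650598216 244
0.077 [ 0.5554 -0.0051] 0.0031 20.3
0.106 [ 0.5052 -0.0264] 0.0514 -156.9
0.061 [0.6255 0.0222] 0.0783 21.2
red 184 212 207 252
```

View pics/w3z.png

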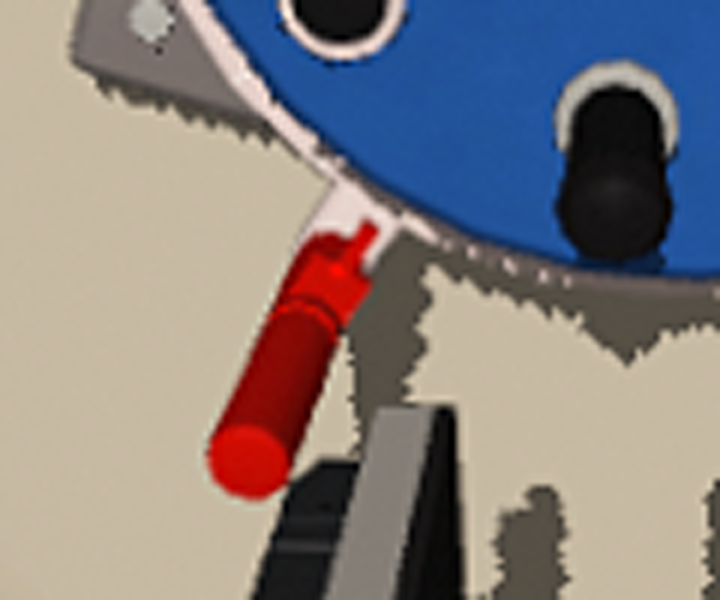

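The zoom shows the grip top disc at pixel (192,247) and the pointer tip at (211.5,207).

Run:
```python
from h import *
s=telemetry.state()
cc=np.array([.5555,-.0058])
X=wray(191.9,246.9,.113,s);T=wray(211.4,207.2,.066,s)
for l,Y in(("stem",X),("tip",T)):
    d=Y[:2]-cc;print(l,Y.round(4),np.hypot(*d).round(4),np.degrees(np.arctan2(d[1],d[0])).round(1))
a=wray(271,102,.061,s);b=wray(282,41,.061,s);d=b-a;print("line",np.degrees(np.arctan2(d[1],d[0])),np.linalg.norm(d))
print(s["joints"].round(2))
share([X[0],X[1],.17])
```

```text
stem [ 0.4513 -0.0042  0.113 ] 0.1042 179.1
tip [ 0.4696 -0.0041  0.066 ] 0.0859 178.9
line 22.86694105657293 0.05376612404627388
[-0.2   0.21  1.75  0.01  1.18  0.8 ]
share [ 0.122  0.095 -0.191] rot [ 0.004 -0.    -0.003] yaw z -57.39 pos [ 0.5028 -0.0282  0.1936] F [-0.64  0.41  0.54]
```

The pointer reads 179.1° with radius 104.2 mm, which matches the given 104 mm. The line is at about 21°. I'll move over the stem, descend and grip it.

Call:
{"fn": "step_arm", "kwargs": {"rows": [{"xyz": [0.06,0,-0.1],"rotation": [0,0,0]},{"xyz": [0.122,0,-0.191],"rotation": [0,0,0]},{"xyz": [0.122,0.1,-0.191],"rotation": [0,0,0]},{"xyz": [0.122,0.1,-0.191],"rotation": [0,0,0]},{"xyz": [0.122,0.1,-0.191],"rotation": [0,0,0]}]}}

```text
time: 14.42
tcp_pos: [0.4516, -0.0043, 0.1686]
orientation: [-0.198, 0.682, -0.676, 0.199]
contact_force: [0.8, 0.7, 0.4]
opening: 0.351
```

Run:
```python
from h import *
share([.4513,-.0044,.099])
p,d=optics.snapshot("wrist");cv2.imwrite("pics/w4.png",p[:,:,::-1])
s=telemetry.state()
q=p.astype(int);m=((q[...,0]-q[...,1]>70)&(q[...,0]-q[...,2]>70)).astype(np.uint8);n,l,st,ce=cv2.connectedComponentsWithStats(m);print([(st[i].tolist(),ce[i].round(1)) for i in range(1,n) if st[i,4]>30])
```

```text
share [0.002 0.278 0.002] rot [ 0.005 -0.    -0.003] yaw z -57.4 pos [ 0.4516 -0.0043  0.1686] F [0.84 0.66 0.41]
[([245, 181, 25, 52, 762], array([254.6, 207.5])), ([483, 311, 12, 14, 110], array([489.1, 317.6]))]
```

View pics/w4.png

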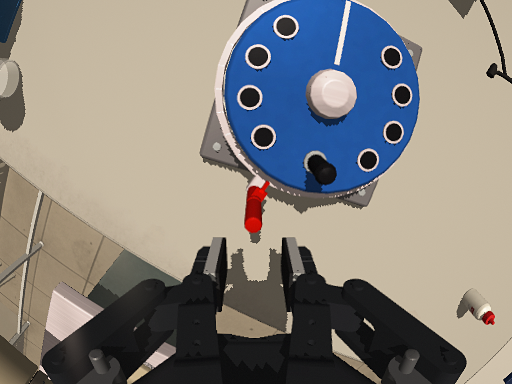

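The red grip top is at (253,225), on the jaws' centre column of about 254. Descending.

Call:
{"fn": "step_arm", "kwargs": {"rows": [{"xyz": [0.001,0.1,0.001],"rotation": [0,0,0]},{"xyz": [0.002,0.2,0.002],"rotation": [0,0,0]},{"xyz": [0.002,0.278,0.002],"rotation": [0,0,0]},{"xyz": [0.002,0.278,0.002],"rotation": [0,0,0]}]}}

```text
time: 14.98
tcp_pos: [0.4515, -0.0046, 0.0988]
orientation: [-0.198, 0.682, -0.676, 0.199]
contact_force: [-0.2, -0.9, 0.4]
opening: 0.352
```

Call:
{"fn": "step_arm", "kwargs": {"rows": [{"xyz": [0,0,0],"rotation": [0,0,0]},{"xyz": [0,0,0],"rotation": [0,0,0]},{"xyz": [0,0,0],"rotation": [0,0,0]},{"xyz": [0,0,0],"rotation": [0,0,0]}], "jaw": 1}}

```text
time: 15.48
tcp_pos: [0.4521, -0.0047, 0.0996]
orientation: [-0.197, 0.681, -0.676, 0.199]
contact_force: [-0.4, -0.5, 5.9]
opening: 0.13
```

```bash
cat >> h.py <<'E'
CS=np.array([.5555,-.0058]);RS=.104;S0=np.array([.4515,-.0042])
E
python3 - <<'E'
from h import *
s=telemetry.state();share([.4513,-.0044,.099]);print(s["opening"])
M=Rn.from_quat(s["orientation"]).as_matrix()
for a0 in (179.1,155.1,131.1,107.1,83.1,59.1,35.1):
    print(a0,[( (M.T@np.r_[RS*(u(np.radians(a0-24*i/8))-u(np.radians(a0))),0]/.25)[[0,2]]).round(3).tolist() for i in range(1,9)],"pos",(CS+RS*u(np.radians(a0-24))).round(4))
E
```

```text
share [ 0.002  0.002 -0.003] rot [ 0.005 -0.    -0.003] yaw z -57.41 pos [ 0.4521 -0.0047  0.0996] F [-0.37 -0.46  5.92]
0.13015958527717816
179.1 [[-0.012, -0.018], [-0.026, -0.035], [-0.04, -0.051], [-0.055, -0.067], [-0.071, -0.082], [-0.088, -0.096], [-0.105, -0.109], [-0.123, -0.121]] pos [0.4612 0.038 ]
155.1 [[-0.019, -0.011], [-0.038, -0.021], [-0.058, -0.031], [-0.078, -0.039], [-0.098, -0.046], [-0.119, -0.052], [-0.141, -0.057], [-0.162, -0.061]] pos [0.4871 0.0726]
131.1 [[-0.022, -0.003], [-0.043, -0.004], [-0.065, -0.005], [-0.087, -0.004], [-0.109, -0.002], [-0.13, 0.001], [-0.152, 0.005], [-0.173, 0.011]] pos [0.5249 0.0936]
107.1 [[-0.021, 0.006], [-0.041, 0.014], [-0.061, 0.022], [-0.081, 0.032], [-0.1, 0.042], [-0.118, 0.054], [-0.136, 0.066], [-0.153, 0.08]] pos [0.568  0.0974]
83.1 [[-0.016, 0.014], [-0.032, 0.029], [-0.047, 0.045], [-0.061, 0.062], [-0.074, 0.079], [-0.086, 0.097], [-0.097, 0.116], [-0.108, 0.135]] pos [0.6089 0.0834]
59.1 [[-0.009, 0.02], [-0.017, 0.04], [-0.024, 0.061], [-0.03, 0.081], [-0.035, 0.103], [-0.039, 0.124], [-0.042, 0.146], [-0.043, 0.167]] pos [0.6406 0.054 ]
35.1 [[-0.0, 0.022], [0.0, 0.044], [0.002, 0.065], [0.005, 0.087], [0.009, 0.108], [0.015, 0.129], [0.021, 0.15], [0.029, 0.171]] pos [0.6576 0.0142]
```

The grip is held, with opening 0.13 (about 11 mm). Swinging it in 24° calls.

Call:
{"fn": "step_arm", "kwargs": {"rows": [{"xyz": [-0.012,0,-0.018],"rotation": [0,0,0]},{"xyz": [-0.026,0,-0.035],"rotation": [0,0,0]},{"xyz": [-0.04,0,-0.051],"rotation": [0,0,0]},{"xyz": [-0.055,0,-0.067],"rotation": [0,0,0]},{"xyz": [-0.071,0,-0.082],"rotation": [0,0,0]},{"xyz": [-0.088,0,-0.096],"rotation": [0,0,0]},{"xyz": [-0.105,0,-0.109],"rotation": [0,0,0]},{"xyz": [-0.123,0,-0.121],"rotation": [0,0,0]}]}}

```text
time: 16.48
tcp_pos: [0.4618, 0.0377, 0.0997]
orientation: [-0.198, 0.681, -0.676, 0.199]
contact_force: [0.9, -2.1, -1.8]
opening: 0.13
```

Call:
{"fn": "step_arm", "kwargs": {"rows": [{"xyz": [-0.019,0,-0.011],"rotation": [0,0,0]},{"xyz": [-0.038,0,-0.021],"rotation": [0,0,0]},{"xyz": [-0.058,0,-0.031],"rotation": [0,0,0]},{"xyz": [-0.078,0,-0.039],"rotation": [0,0,0]},{"xyz": [-0.098,0,-0.046],"rotation": [0,0,0]},{"xyz": [-0.119,0,-0.052],"rotation": [0,0,0]},{"xyz": [-0.141,0,-0.057],"rotation": [0,0,0]},{"xyz": [-0.162,0,-0.061],"rotation": [0,0,0]}]}}

```text
time: 17.48
tcp_pos: [0.4879, 0.0724, 0.0998]
orientation: [-0.198, 0.681, -0.676, 0.199]
contact_force: [0.3, -3.2, -5.1]
opening: 0.126
```

Call:
{"fn": "step_arm", "kwargs": {"rows": [{"xyz": [-0.022,0.001,-0.003],"rotation": [0,0,0]},{"xyz": [-0.043,0.002,-0.004],"rotation": [0,0,0]},{"xyz": [-0.065,0.003,-0.005],"rotation": [0,0,0]},{"xyz": [-0.087,0.003,-0.004],"rotation": [0,0,0]},{"xyz": [-0.109,0.003,-0.002],"rotation": [0,0,0]},{"xyz": [-0.13,0.003,0.001],"rotation": [0,0,0]},{"xyz": [-0.152,0.003,0.005],"rotation": [0,0,0]},{"xyz": [-0.173,0.003,0.011],"rotation": [0,0,0]}]}}

```text
time: 18.48
tcp_pos: [0.5264, 0.0935, 0.0996]
orientation: [-0.198, 0.681, -0.676, 0.199]
contact_force: [-0.9, -2.8, 6.2]
opening: 0.127
```

Run:
```python
from h import *
s=telemetry.state();d=s["tcp_pos"][:2]-CS;a=np.arctan2(d[1],d[0]);t=np.array([-np.sin(a),np.cos(a)]);F=s["contact_force"]
print(np.degrees(a),np.hypot(*d),"Ft",F[:2]@t,"Fr",F[:2]@u(a),F,s["tcp_pos"],s["torque"],s["joints"].round(2))
```

```text
106.34621167879581 0.10351481746094107 Ft 1.591318715796768 Fr -2.4051291618778134 [-0.85009406 -2.75577242  6.15205878] [0.52636671 0.0935306  0.09958636] [-0.60531178  0.0628604  -0.00326788] [0.04 0.35 1.82 0.01 0.97 1.04]
```

Forces are small and tangential is 1.6 N as specified. Continuing.

Call:
{"fn": "step_arm", "kwargs": {"rows": [{"xyz": [-0.021,0,0.006],"rotation": [0,0,0]},{"xyz": [-0.041,0,0.014],"rotation": [0,0,0]},{"xyz": [-0.061,0,0.022],"rotation": [0,0,0]},{"xyz": [-0.081,0,0.032],"rotation": [0,0,0]},{"xyz": [-0.1,0,0.042],"rotation": [0,0,0]},{"xyz": [-0.118,0,0.054],"rotation": [0,0,0]},{"xyz": [-0.136,0,0.066],"rotation": [0,0,0]},{"xyz": [-0.153,0,0.08],"rotation": [0,0,0]}]}}

```text
time: 19.48
tcp_pos: [0.5693, 0.0971, 0.0996]
orientation: [-0.198, 0.681, -0.676, 0.199]
contact_force: [-1.9, -4.6, 5.2]
opening: 0.129
```

Call:
{"fn": "step_arm", "kwargs": {"rows": [{"xyz": [-0.016,0,0.014],"rotation": [0,0,0]},{"xyz": [-0.032,0,0.029],"rotation": [0,0,0]},{"xyz": [-0.047,0,0.045],"rotation": [0,0,0]},{"xyz": [-0.061,0,0.062],"rotation": [0,0,0]},{"xyz": [-0.074,0,0.079],"rotation": [0,0,0]},{"xyz": [-0.086,0,0.097],"rotation": [0,0,0]},{"xyz": [-0.097,0,0.116],"rotation": [0,0,0]},{"xyz": [-0.108,0,0.135],"rotation": [0,0,0]}]}}

```text
time: 20.48
tcp_pos: [0.6095, 0.0833, 0.0996]
orientation: [-0.199, 0.682, -0.676, 0.198]
contact_force: [-4.1, -4.3, 7.9]
opening: 0.132
```

```bash
cat > st.py <<'E'
from h import *
s=telemetry.state();d=s["tcp_pos"][:2]-CS;a=np.arctan2(d[1],d[0]);t=np.array([-np.sin(a),np.cos(a)]);F=s["contact_force"]
print(np.degrees(a),np.hypot(*d),"Ft",F[:2]@t,"Fr",F[:2]@u(a),F,s["tcp_pos"],s["joints"].round(2))
p,_=optics.snapshot("wrist");n=sys.argv[1] if 0 else __import__("sys").argv[1];cv2.imwrite(f"pics/{n}.png",p[:,:,::-1])
E
python3 st.py w5
```

```text
58.78359956755318 0.10414115654305009 Ft 1.3146107171994839 Fr -5.779492134808535 [-4.119624   -4.26138812  7.91875189] [0.60947343 0.08326318 0.09956653] [0.02 0.45 1.64 0.01 1.06 1.02]
```

View pics/w5.png

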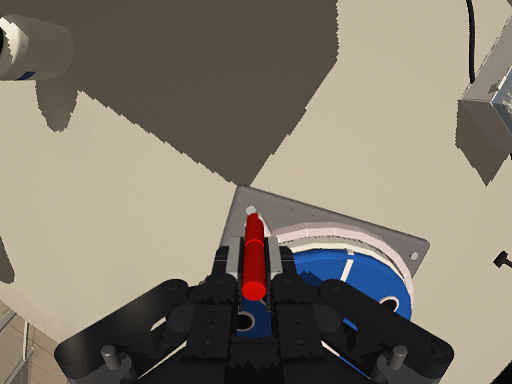

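The stem is held and the line end is visible at (349,262). I'll plan the remaining swing to about 21°, trimming the radius inward about 1 mm.

Run:
```python
from h import *
s=telemetry.state();M=Rn.from_quat(s["orientation"]).as_matrix();p0=s["tcp_pos"][:2]
for lst in (np.linspace(58.8,37.8,8)[1:],np.linspace(37.8,20.8,7)[1:]):
    print([((M.T@np.r_[CS+.1033*u(np.radians(a))-p0,0])/.25)[[0,2]].round(3).tolist() for a in lst]); p0=CS+.1033*u(np.radians(lst[-1]))
K=np.array([[.6020,.0220],[.5862,.0385],[.5760,.0440],[.5647,.0473],[.5531,.0480],[.5414,.0464],[.5304,.0423],[.5206,.0360],[.5123,.0278],[.5032,.0117],[.5005,.0004],[.5001,-.0111],[.502,-.022],[.503,-.0254],[.5038,-.0274]])
f=least_squares(lambda q:np.hypot(*(K-q[:2]).T)-q[2],[.556,-.006,.055]);print("knob circle",f.x.round(4),np.abs(f.fun).max())
d=K[[0,-1]]-f.x[:2];print(np.degrees(np.arctan2(d[:,1],d[:,0])))
S=np.array([[.4521,-.0047],[.4618,.0377],[.4879,.0724],[.5264,.0935],[.5693,.0971],[.6095,.0833]])
f=least_squares(lambda q:np.hypot(*(S-q[:2]).T)-.104,[.556,-.006]);print("stem circle",f.x.round(4),np.abs(f.fun).max())
```

```text
[[-0.004, 0.018], [-0.012, 0.038], [-0.019, 0.059], [-0.025, 0.079], [-0.03, 0.1], [-0.034, 0.122], [-0.036, 0.143]]
[[-0.001, 0.02], [-0.002, 0.041], [-0.001, 0.061], [0.001, 0.082], [0.003, 0.102], [0.007, 0.122]]
knob circle [ 0.5551 -0.0071  0.0552] 7.25153019142527e-05
[  31.7897342 -158.3793091]
stem circle [ 0.5562 -0.0061] 8.215421750508434e-05
```

The fitted knob circle has residuals of 0.07 mm and gives knob -158.4°, so the line is at 21.6°. The stem circle then puts the target TCP at about (0.653, 0.032).

Call:
{"fn": "step_arm", "kwargs": {"rows": [{"xyz": [-0.004,0,0.018],"rotation": [0,0,0]},{"xyz": [-0.012,0,0.038],"rotation": [0,0,0]},{"xyz": [-0.019,0,0.059],"rotation": [0,0,0]},{"xyz": [-0.025,0,0.079],"rotation": [0,0,0]},{"xyz": [-0.03,0,0.1],"rotation": [0,0,0]},{"xyz": [-0.034,0,0.122],"rotation": [0,0,0]},{"xyz": [-0.036,0,0.143],"rotation": [0,0,0]}]}}

```text
time: 21.4
tcp_pos: [0.6374, 0.0587, 0.0996]
orientation: [-0.198, 0.682, -0.675, 0.199]
contact_force: [-2.5, 1.0, 7.2]
opening: 0.13
```

Run:
```python
from h import *
s=telemetry.state();M=Rn.from_quat(s["orientation"]).as_matrix();p0=s["tcp_pos"][:2]
c=np.array([.5562,-.0061]);d=p0-c;a0=np.degrees(np.arctan2(d[1],d[0]));print(a0,np.hypot(*d),s["contact_force"],s["tcp_pos"])
print([((M.T@np.r_[c+.104*u(np.radians(a))-p0,0])/.25)[[0,2]].round(3).tolist() for a in np.linspace(a0,21.4,7)[1:]])
```

```text
38.60551196436955 0.10391652899142041 [-2.45938213  1.04420724  7.18837486] [0.63740666 0.05873921 0.09959602]
[[-0.002, 0.021], [-0.003, 0.042], [-0.002, 0.062], [-0.001, 0.083], [0.002, 0.104], [0.005, 0.124]]
```

Call:
{"fn": "step_arm", "kwargs": {"rows": [{"xyz": [-0.002,0,0.021],"rotation": [0,0,0]},{"xyz": [-0.003,0,0.042],"rotation": [0,0,0]},{"xyz": [-0.002,0,0.062],"rotation": [0,0,0]},{"xyz": [-0.001,0,0.083],"rotation": [0,0,0]},{"xyz": [0.002,0,0.104],"rotation": [0,0,0]},{"xyz": [0.005,0,0.124],"rotation": [0,0,0]},{"xyz": [0.005,0,0.124],"rotation": [0,0,0]}]}}

```text
time: 22.28
tcp_pos: [0.6529, 0.0324, 0.0996]
orientation: [-0.198, 0.683, -0.675, 0.198]
contact_force: [-4.6, -1.6, 6.6]
opening: 0.128
```

```bash
python3 st.py w6
python3 - <<'E'
from h import *
s=telemetry.state();d=s["tcp_pos"][:2]-np.array([.5562,-.0061]);print(np.degrees(np.arctan2(d[1],d[0])),np.hypot(*d))
E
```

```text
21.401686570904342 0.10459214978119001 Ft 0.15075006195979557 Fr -4.883093363070711 [-4.60138936 -1.64150613  6.61723992] [0.65288001 0.03236611 0.0996262 ] [-0.06  0.5   1.54  0.01  1.1   0.93]
21.682114989340118 0.10402630499277171
```

View pics/w6.png

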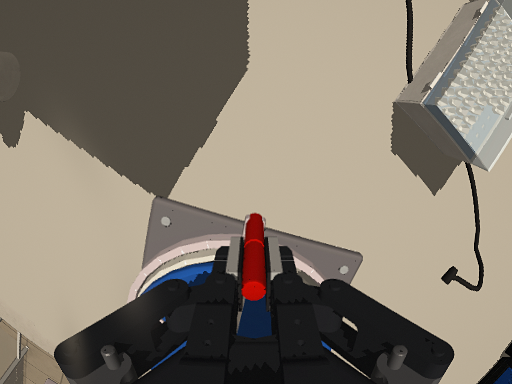

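The stem stands at 21.7° by the fitted circle, with the tangential force near zero. I'll release, lift and look.

Call:
{"fn": "step_arm", "kwargs": {"rows": [{"xyz": [0,0,0],"rotation": [0,0,0]},{"xyz": [0,0,0],"rotation": [0,0,0]},{"xyz": [0,0,0],"rotation": [0,0,0]},{"xyz": [0,0,0],"rotation": [0,0,0]}], "jaw": 0.3}}

```text
time: 22.82
tcp_pos: [0.6529, 0.0325, 0.0993]
orientation: [-0.198, 0.683, -0.675, 0.198]
contact_force: [0.6, -0.1, 0.4]
opening: 0.348
```

Call:
{"fn": "step_arm", "kwargs": {"rows": [{"xyz": [0,-0.1,0],"rotation": [0,0,0]},{"xyz": [0,-0.2,0],"rotation": [0,0,0]},{"xyz": [-0.1,-0.3,0],"rotation": [0,0,0]},{"xyz": [-0.2,-0.36,0],"rotation": [0,0,0]},{"xyz": [-0.2,-0.36,0],"rotation": [0,0,0]},{"xyz": [-0.2,-0.36,0],"rotation": [0,0,0]}]}}

```text
time: 23.58
tcp_pos: [0.6941, 0.0582, 0.1885]
orientation: [-0.199, 0.683, -0.675, 0.198]
contact_force: [0.4, -0.4, -0.3]
opening: 0.349
```

```bash
python3 st.py w7;python3 - <<'E'
from h import *
p,d=optics.snapshot("top");cv2.imwrite("pics/t7z.png",cv2.resize(p[140:240,200:320],None,fx=6,fy=6,interpolation=cv2.INTER_CUBIC)[:,:,::-1])
E
```

```text
24.78504227779456 0.1526558790887666 Ft -0.5590837883554859 Fr 0.228786855563969 [ 0.44208896 -0.41167398 -0.34590377] [0.69409428 0.05819565 0.18846628] [-0.02  0.5   1.32  0.01  1.33  0.98]
```

View pics/w7.png

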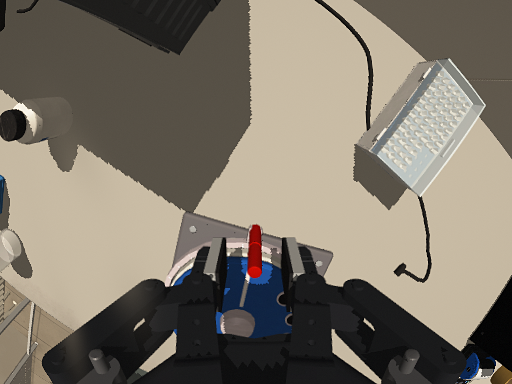

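View pics/t7z.png

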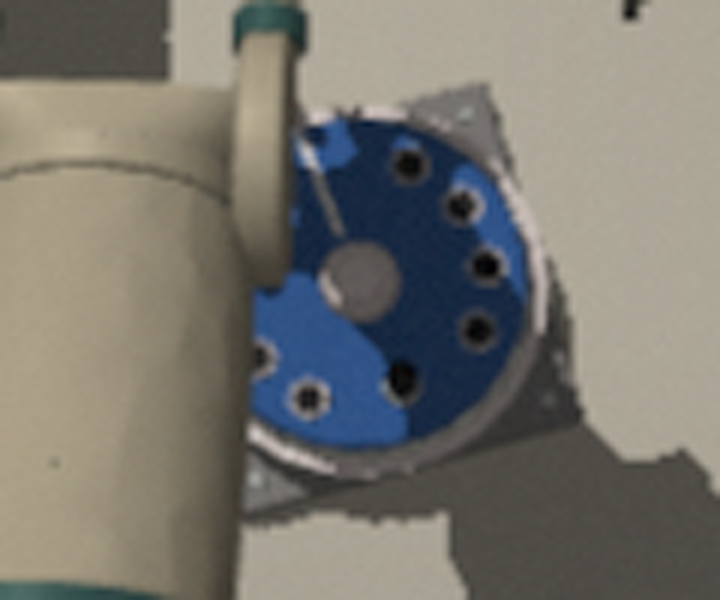

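Both views are partly blocked by the arm and fingers: the line runs from about (241,305) to (248,280) in the wrist view, with the stem top at (255,272). I'll back off toward the robot and up for a clear wrist view.

Run:
```python
from h import *
share([.50,-.04,.24])
```

```text
share [ 0.864 -0.207 -0.089] rot [ 0.008 -0.    -0.001] yaw z -57.48 pos [0.6939 0.058  0.1883] F [ 0.58  0.67 -0.15]
```

Call:
{"fn": "step_arm", "kwargs": {"rows": [{"xyz": [0.05,-0.15,0],"rotation": [0,0,0]},{"xyz": [0.25,-0.2,-0.02],"rotation": [0,0,0]},{"xyz": [0.45,-0.207,-0.04],"rotation": [0.004,0,0]},{"xyz": [0.65,-0.207,-0.06],"rotation": [0.008,0,0]},{"xyz": [0.8,-0.207,-0.09],"rotation": [0.008,0,0]},{"xyz": [0.864,-0.207,-0.09],"rotation": [0.008,0,0]},{"xyz": [0.864,-0.207,-0.09],"rotation": [0.008,0,0]},{"xyz": [0.864,-0.207,-0.09],"rotation": [0.008,0,0]}]}}

```text
time: 24.68
tcp_pos: [0.5013, -0.0397, 0.24]
orientation: [-0.197, 0.679, -0.679, 0.199]
contact_force: [0.8, -0.9, 0.5]
opening: 0.349
```

```bash
python3 st.py w8
python3 - <<'E'
import cv2
p=cv2.imread("pics/w8.png");cv2.imwrite("pics/w8z.png",cv2.resize(p[0:200,170:370],None,fx=3,fy=3,interpolation=cv2.INTER_CUBIC))
E
```

```text
-148.00988379887355 0.06391733983220893 Ft 1.1990065607832747 Fr -0.18536582608880975 [ 0.79241734 -0.91872302  0.45120386] [ 0.50128918 -0.03966168  0.24001265] [-0.22  0.17  1.68  0.    1.29  0.78]
```

View pics/w8z.png

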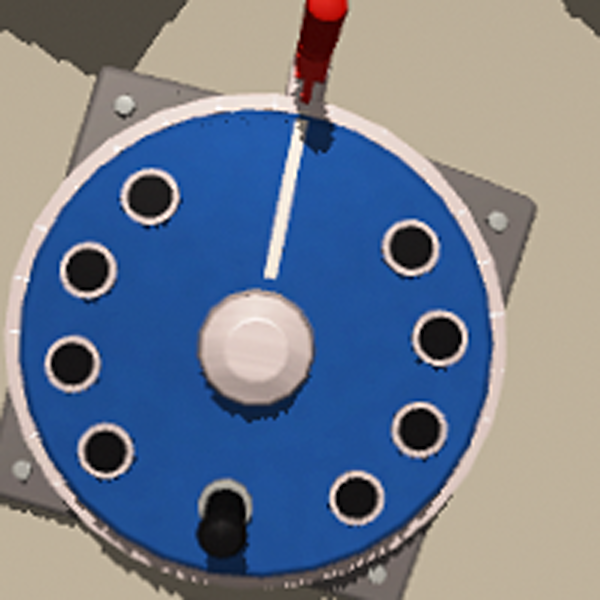

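The wrist zoom shows the line from (271,278) to (300,122) and the pointer tip near (306,100), close to the line's outward extension. Next I measure the difference.

Run:
```python
from h import *
s=telemetry.state();p=cv2.imread("pics/w8.png").astype(int)
cv2.imwrite("pics/w8zz.png",cv2.resize(p[15:65,245:305].astype(np.uint8),None,fx=11,fy=11,interpolation=cv2.INTER_NEAREST))
w=(p.min(2)>140);pts=[]
for v in range(44,92):
    c=170+(271+(278-3*v)*29/156)/3
    xs=[x for x in range(int(c)-7,int(c)+8) if w[v,x]]
    if xs: pts.append(wray(np.mean(xs),v,.061,s)[:2])
P=np.array(pts);m=P.mean(0);_,_,V=np.linalg.svd(P-m);d=V[0]*np.sign(V[0][0]);res=np.abs((P-m)@V[1]).max()
print("line ang",np.degrees(np.arctan2(d[1],d[0])),res, len(P))
n=np.array([-d[1],d[0]])
for uv in((170+306/3,100/3),(170+303/3,100/3),(170+309/3,100/3)):
    T=wray(*uv,.066,s)[:2];print(T.round(4),"along",(T-m)@d,"lateral mm",1e3*(T-m)@n)
for z,uv in ((.113,(170+327/3,6/3)),(.106,(170+222/3,535/3)),(.077,(170+257/3,350/3))):
    T=wray(*uv,z,s)[:2];print(z,T.round(4),"along",((T-m)@d).round(4),"lateral mm",1e3*(T-m)@n)
```

```text
line ang 22.003949770003302 0.0007283755839257484 48
[0.6343 0.0232] along 0.035110400001030495 lateral mm -0.8209591651832977
[0.6338 0.024 ] along 0.03491234542105945 lateral mm 0.12991666430710339
[0.6348 0.0223] along 0.03530969905140671 lateral mm -1.7720012347465839
0.113 [0.6511 0.0303] along 0.0533 lateral mm -0.533889226511375
0.106 [ 0.5055 -0.0277] along -0.1034 lateral mm 0.30085247224382217
0.077 [ 0.5556 -0.0082] along -0.0496 lateral mm -0.3992991218844465
```

View pics/w8zz.png

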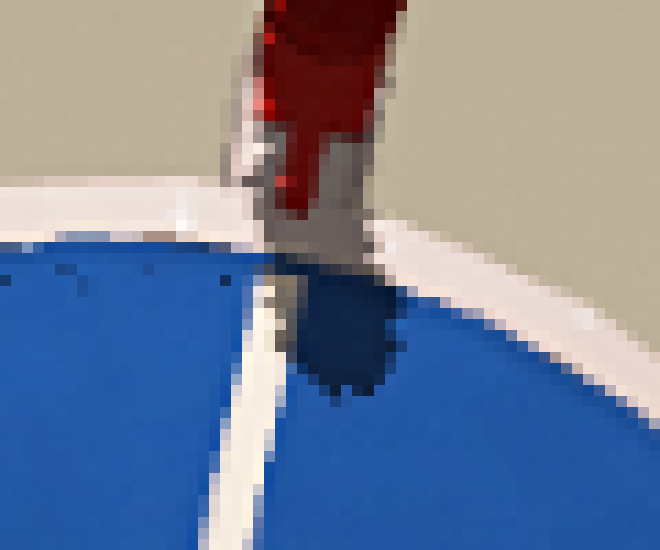

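The close zoom shows the pointer tip at pixel (272,34) and the line's outer end at (270.5,41), almost in line. The lateral miss is under 1 mm, about 0.5°, which agrees with the circle fits (line 21.6°, stem 21.7°). The gripper is clear, so I'm handing in.

Run:
```python
from rig import job,telemetry
print(telemetry.state()["time"],job.job_done())
```

```text
the job is handed in; nothing more can be done
24.725 None
```

I turned the wheel slowly by its crank knob until it was clearly dragging, stopped it there, swung the red pointer to the white line, and let go of everything. I handed the job in at 24.7 s; no verdict was reported.

- **Finding the rub:** I turned the wheel about 170° anticlockwise. The push read about 1.5 N in the clear, with readings between 0.8 and 2.4 N. It then climbed 3.8, 5.9 and 7.8 N.
- **Stopping:** I stopped at 7.8 N while still moving. No reading went above that, though force was only read at the end of each move. At rest it fell to about 2.6 N, and I released the knob and lifted clear.
- **Setting the pointer:** I swung the stem about 158° the shorter way round, released it and backed off.
- **Last checks:** The circles fitted to the arm's path put the line at 21.6° and the stem at 21.7°. The last wrist picture put the line at 22.0° and the pointer tip within about 0.8 mm (0.5°) of it.
- **Less certain:** One wheel outline fit from the wrist camera was poor, with about 2.5 mm average error, so I used the circle fits instead. I did not look at the bystanders again at the end. They were well away from every move, and I saw no sign of contact.

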